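# Shim the rocking bench scale

## Robot

A 6-joint arm with a two-finger parallel gripper is mounted at the origin on the work surface. World frame = base frame: x ahead of the robot, y to its left, z up, the work surface at z = 0. Lengths are in mm, angles in degrees, forces in N, time in s.
With the tool pointing down it reaches from about 250 to 725 mm from the base axis. Payload 4 kg.
Tool frame: the origin (TCP) lies at the centre of the arm's flange, where the gripper is bolted on; the fingertips stand 173 mm ahead of it and the grasp point (between the pads) lies 155 mm ahead of it; z points along the fingers, y is the line along which they close (so a half turn about z gives the same grasp; the last joint's range is limited). The gripper opens to 85 mm and grips with 20 to 120 N. Pads are 22 mm wide; open, the fingers measure 114 mm over their backs; the gripper's body (76 mm by 85 mm) begins 54 mm behind the grasp point. The pads swing forward as they close: fully open they stand 13 mm farther back than shut.
Start: joints at [67.036, 13.785, 0.286, 76.501, 0, 90], TCP at [195.076, 460.375, 404.706] pointing down, gripper open.
Joint ranges: [-155.79, 155.79], [-60.16, 107.12], [-62.33, 73.08], [-114, 123.19], [-81.49, 82.49], [-180, 180]. Speed limits (degrees/s): [159.86, 159.86, 180, 180, 180, 180].

## Interface

Orientations are given as a 3x3 rotation matrix whose columns are the frame's x, y, z axes.
In Python, from workcell import manip, grip, solve_ik, imaging gives the robot as it stands. Calls block until the motion is done:
- manip.goto(position, orientation): joint-space move of the TCP to a pose.
- manip.servo_line(position, frame=None, feed=150): straight line of the TCP; frame=None keeps the orientation; feed is the mean speed in mm/s.
- manip.goto_joints(angles): joint-space move.
- grip(opening): finger opening in mm; the grip force is fixed at half the most; returns when the fingers have stopped.
- manip.wait(seconds).
- solve_ik(position, orientation): joint angles nearest the present ones, or None.
- imaging.snapshot(name): name is "side" or "top" or "wrist"; returns the picture (480x640x3 uint8, red, green, blue); there is no depth.
- imaging.camera_params(name): a dict with "fx", "fy", "cx", "cy" (pixels), "R" (3x3) and "t" (3): a world point X has camera coordinates R X + t; the wrist camera has in their place "tool_from_camera" (4x4, takes a point from camera to tool coordinates, whose origin is the TCP and whose axes are the flange's). Camera axes: x right, y down, z forward; pixel columns grow to the right and rows downward; lengths in mm; the calibration is good to about 2 mm. The wrist camera is an equidistant fisheye: a pixel r from the principal point sees the ray r / f radians off the axis. A picture is of the moment at which its call begins: read the wrist's pose just before it. camera_params takes no time and is no camera call.
A pose or a line that the arm cannot do raises manip.MotionError and nothing moves.
- manip.hand_in(): hands the job in; it is judged then, once.
Readings, each from a call of its own:
- manip.current_time(): time.
- manip.current_qpos(): joint angles.
- manip.current_dq(): joint speeds.
- manip.current_tau(): joint torques, N m.
- manip.current_ee_pos(): TCP position.
- manip.current_orientation(): TCP orientation.
- manip.current_ft_force(): force on the tool from outside, world axes, zero at the start.
- manip.current_moment(): the same for the moment, N m.
- manip.current_opening(): finger opening in mm.
- manip.current_grasp_force(): force on a finger pad.
Only numpy, scipy, OpenCV 4.12 (cv2) and the standard library are available. Lean on these libraries where they do the work, as an engineer would, in place of code of your own. Each camera call takes 0.05 s, during which the arm holds its last target. There are 200 camera calls.

## Task

The bench scale rocks because the screw foot at one corner, the one the wooden wedge lies in front of, does not reach the bench. With the fingers only, without picking anything up, push the wedge thin end first under the middle of that foot until it is just snug, so that the scale stays level; then press down firmly on the screw head above that foot (about 10 N, kept up for half a second) to check that the scale no longer rocks, and let go. Leave the scale where it stands and do not disturb the other things around it.

Things in the scene. Friction and masses are not known exactly. Their poses are not given: they have to be found in the camera images.
- scale: Loose grey bench scale, about 2.2 kg. Housing 180 x 180 mm, 26 to 56 mm up; round steel pan on it (radius 72, top at 68 mm). Origin at bench level under its middle, z up; the display faces its -x. At the corners, 80 mm from the middle in x and y, screw feet in round lugs (radius 18 mm, 28 to 38 mm up). Three feet stand on the bench; the one at -x +y, opposite the black block, is short.
- short_foot (a point): Centre of the flat underside of the short foot, a rubber disc of radius 11 mm, 10 mm tall; in the scale's frame at (-80, 80, 8) mm, so 8 mm above the bench. The scale rests steadily on the other three feet, but over 2 to 4 N pressed on this corner rocks it down by up to 8 mm; on a snug wedge it does not sink.
- screw_head (a point): Where to press: centre of the top of the steel screw head above the short foot, a disc of radius 10 mm, 62 mm above the bench, 6 mm above the housing's top; in the scale's frame at (-80, 80, 62) mm. On a snug wedge it is quite rigid, so a move that stops at first touch does not press: lean on it.
- shim: Loose plain wooden wedge, 35 g, 80 mm long, 36 mm wide, flat underneath. Origin at the middle of its underside; +x points to the thin tip (2 mm thick, at x = 40 mm). It starts flat on the bench before the short foot, tip 15 to 50 mm short of it, pointing at it only roughly (up to 15 degrees and 16 mm off). Sliding it on the bench takes about 0.2 N.
- shim_butt (a point): Middle of the wedge's butt, an upright face 36 wide and 14 mm high, at (-40, 0, 7) mm in the wedge's frame; push here. Snug: foot centre 51 mm ahead of the butt, its rim touching the slope where that is 8 mm thick. Then 2 to 5 N more resist, and each 10 mm further lifts the corner 1.5 mm. The wedge jams by friction and stays as left.
- cone: Bystander: cone of thread standing up, radius 32 mm, 92 mm tall; origin at the middle of its underside.
- spool: Bystander: small thread spool standing up, radius 18 mm, 45 mm tall; origin at the middle of its underside.
- snips: Bystander: thread snips lying flat, about 120 mm long along x, 30 mm wide and 7 mm high; origin at bench level near the middle.
Things that resemble listed ones, but are neither listed nor needed, are in the scene too. There is more than one size of the shim; the one meant has the size given above.

How it is judged:
By the outcome, as a careful person would: the job done as asked, in the order asked, and still so for the second after the job is handed in, with the robot touching nothing.
It also fails if it takes over 72 s, if anything falls off the work surface, if the arm or the gripper's body presses on something with over 40 N, if the wrist force passes 120 N, or if a joint passes its speed limit or range.

## Working session

There is one attempt and no reset: what is moved stays moved. The work goes in short steps, each a Python script; the robot and the scene stay as the last script left them, time stands still between calls to the robot, and variables do not carry over. Pictures are saved under pics/ and viewed, at most 10 in all, crops included, and the job is handed in when it is done.

```bash
ls; mkdir -p pics
python3 - <<'E'
from workcell import manip,grip,solve_ik,imaging
import cv2,numpy as np
for n in("top","side"):
    cv2.imwrite(f"pics/{n}0.png",imaging.snapshot(n)[:,:,::-1]); 
    print(n,{k:np.round(v,3).tolist() for k,v in imaging.camera_params(n).items()})
print({k:np.round(v,3).tolist() for k,v in imaging.camera_params("wrist").items()},manip.current_time(),manip.current_orientation())
E
```

```text
pics
top {'fx': 526.742, 'fy': 526.742, 'cx': 322.463, 'cy': 247.175, 'R': [[-0.017, -1.0, 0.017], [-0.999, 0.017, -0.044], [0.044, -0.017, -0.999]], 't': [-24.122, 582.191, 804.545]}
side {'fx': 494.596, 'fy': 494.596, 'cx': 312.83, 'cy': 239.733, 'R': [[0.996, -0.084, -0.02], [-0.067, -0.597, -0.8], [0.055, 0.798, -0.6]], 't': [-604.278, 87.363, 880.782]}
{'fx': 371.648, 'fy': 371.648, 'cx': 324.975, 'cy': 243.806, 'tool_from_camera': [[0.0, -0.965, -0.262, 65.482], [1.0, 0.0, -0.0, -0.969], [0.0, -0.262, 0.965, 30.186], [0.0, 0.0, 0.0, 1.0]]} 0.1 [[-9.20748060e-01  3.90156958e-01 -7.46459164e-04]
 [ 3.90157672e-01  9.20746352e-01 -1.77383977e-03]
 [-4.77637663e-06 -1.92449630e-03 -9.99998148e-01]]
```

View pics/top0.png

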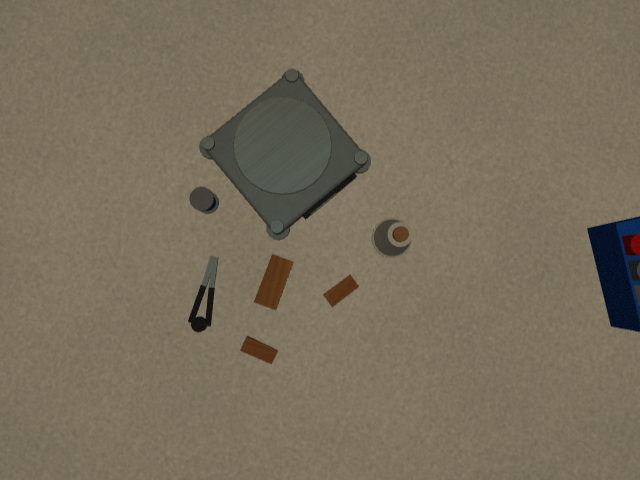

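View pics/side0.png

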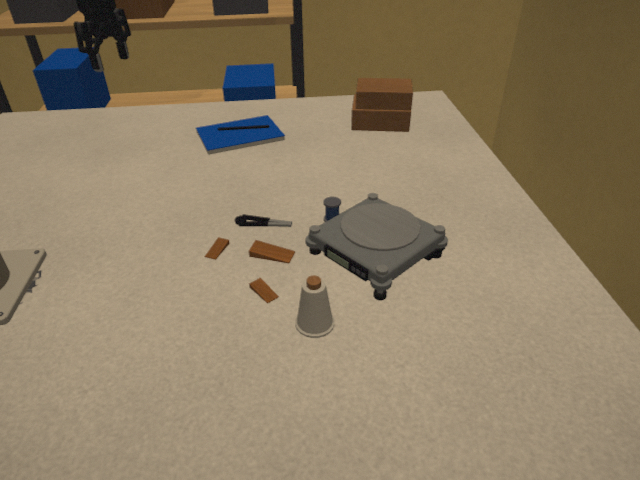

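Top view: the scale has its display strip on the lower-right side at (330,195). That makes the -x+y (short) corner the bottom one, with its screw head at about (278,228). There are three wooden wedges: (274,281) is large and in front of that foot, (341,290) is small, and (259,350) is small. The first looks like the 80x36 one. I'll measure all three, the screw heads, and take one enlarged crop.

```bash
cat > h.py <<'E'
from workcell import manip,grip,solve_ik,imaging
import cv2,numpy as np
def ray(n,px,z):
    c=imaging.camera_params(n);R=np.array(c["R"]);o=-R.T@np.array(c["t"])
    d=R.T@np.array([(px[0]-c["cx"])/c["fx"],(px[1]-c["cy"])/c["fy"],1]);return o+d*(z-o[2])/d[2]
def pix(n,X):
    c=imaging.camera_params(n);p=np.array(c["R"])@X+np.array(c["t"]);return np.array([c["fx"]*p[0]/p[2]+c["cx"],c["fy"]*p[1]/p[2]+c["cy"]])
def wedges(im,n="top"):
    hsv=cv2.cvtColor(im,cv2.COLOR_RGB2HSV)
    m=cv2.inRange(hsv,(4,120,40),(18,255,255));m=cv2.morphologyEx(m,cv2.MORPH_CLOSE,np.ones((3,3)))
    return [c for c in cv2.findContours(m,cv2.RETR_EXTERNAL,cv2.CHAIN_APPROX_NONE)[0] if cv2.contourArea(c)>150]
E
python3 - <<'E'
from h import *
im=imaging.snapshot("top")
for c in wedges(im):
    b=cv2.boxPoints(cv2.minAreaRect(c)); w=np.array([ray("top",p,6)[:2] for p in b])
    print(np.round(b.mean(0)),np.round(w).tolist(),np.round([np.linalg.norm(w[1]-w[0]),np.linalg.norm(w[2]-w[1])],1))
    print("   poly",cv2.approxPolyDP(c,4,True)[:,0].tolist())
g=cv2.resize(cv2.cvtColor(im,cv2.COLOR_RGB2GRAY),None,fx=4,fy=4,interpolation=cv2.INTER_CUBIC)
for a in[(278,228),(362,158),(292,75),(208,145)]:
    s=g[(a[1]-16)*4:(a[1]+16)*4,(a[0]-16)*4:(a[0]+16)*4]
    h=cv2.HoughCircles(s,cv2.HOUGH_GRADIENT,1,10,param1=80,param2=12,minRadius=22,maxRadius=34)
    if h is not None:
        for q in h[0][:2]:
            p=np.array(a)-16+(q[:2]+.5)/4-.5; print(a,p.round(1),q[2]/4,ray("top",p,62).round(1))
cv2.imwrite("pics/crop1.png",cv2.resize(im[200:320,230:370,::-1],None,fx=5,fy=5,interpolation=cv2.INTER_CUBIC))
E
```

```text
[259. 350.] [[425.0, 97.0], [447.0, 86.0], [424.0, 38.0], [402.0, 49.0]] [24.6 53.1]
   poly [[247, 336], [241, 350], [271, 363], [277, 350]]
[341. 290.] [[508.0, -33.0], [539.0, -76.0], [520.0, -90.0], [489.0, -47.0]] [53.1 23.7]
   poly [[350, 275], [323, 294], [332, 306], [358, 286]]
[273. 282.] [[499.0, 75.0], [574.0, 45.0], [560.0, 11.0], [486.0, 41.0]] [80.  36.1]
   poly [[272, 254], [254, 301], [275, 309], [292, 262]]
[400. 234.] [[601.0, -141.0], [617.0, -158.0], [601.0, -173.0], [585.0, -156.0]] [23.5 22.2]
   poly [[396, 228], [394, 238], [404, 240], [407, 230]]
(278, 228) [276.8 226.8] 5.9 [610.5  33.   62. ]
(362, 158) [360.5 157.5] 5.875 [710.7 -91.5  62. ]
(292, 75) [291.2  75.2] 7.2 [834.9   8.5  62. ]
(208, 145) [206.8 143. ] 6.7 [735.3 133.9  62. ]
```

View pics/crop1.png

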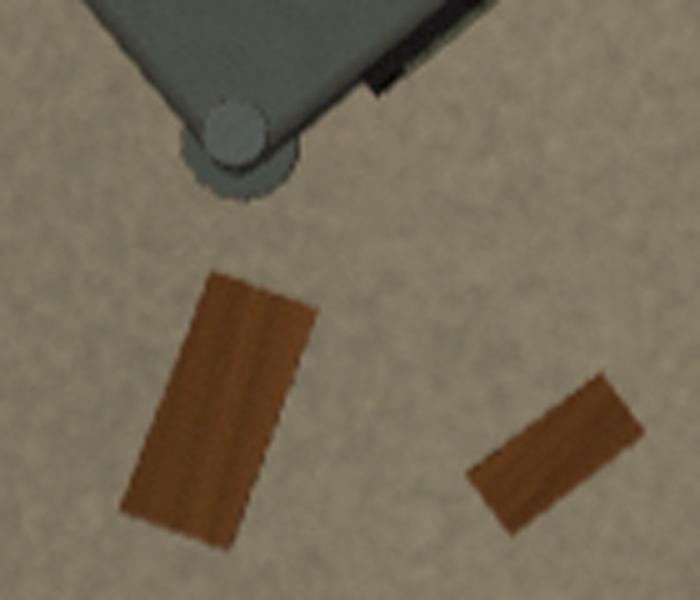

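The crop confirms the right wedge: 80.0 x 36.1 mm at (273,282). The other two are about 53 x 24 mm decoys. The head spacings (159.8, 160.4, diagonal 225.7) match the scale, so the foot is at about (610.5, 33). The wedge centre is at about (530, 43), heading -22°. I'll turn it to the corner diagonal (-6°) with the fingers loosely straddling it, then push on the butt.

```bash
cat >> h.py <<'E'
F=np.array([610.5,33.0])
def U(a): a=np.radians(a); return np.array([np.cos(a),np.sin(a)])
def ori(a):   # tool x = -u, z down
    u=U(a); x=np.array([-u[0],-u[1],0]); z=np.array([0,0,-1.]); return np.column_stack([x,np.cross(z,x),z])
def P(xy,z): return np.array([xy[0],xy[1],z])
E
python3 - <<'E'
from h import *
im=imaging.snapshot("top")
c=max((c for c in wedges(im)),key=cv2.contourArea)
b=cv2.boxPoints(cv2.minAreaRect(c)); b=b[np.argsort(-b[:,1])]
butt=(ray("top",b[0],14)+ray("top",b[1],14))/2; tip=(ray("top",b[2],2)+ray("top",b[3],2))/2
d=tip-butt; a=np.degrees(np.arctan2(d[1],d[0])); C=((tip+butt)/2)[:2]; print(butt,tip,np.hypot(*d[:2]),a,C)
f0=manip.current_ft_force()
g=C-10*U(a); manip.goto(P(g,260),ori(a)); grip(70)
manip.servo_line(P(g,175),feed=100); grip(42); print(manip.current_ee_pos(),manip.current_ft_force())
manip.servo_line(P(g,172.5),feed=20); grip(37.2); print(manip.current_opening(),manip.current_ft_force())
a2=-6; g2=F-96*U(a2)
manip.servo_line(P(g2,172.5),ori(a2),feed=15); print(manip.current_ee_pos(),manip.current_ft_force(),manip.current_opening())
grip(60); manip.servo_line(P(g2,230),feed=120)
bk=F-155*U(a2); manip.servo_line(P(bk,230),feed=150); grip(8)
im=imaging.snapshot("top"); im2=imaging.snapshot("side")
for c in wedges(im): print(cv2.boxPoints(cv2.minAreaRect(c)).round().tolist())
cv2.imwrite("pics/v2.png",np.hstack([cv2.resize(im[190:330,220:360,::-1],(400,400)),cv2.resize(im2[170:310,220:360,::-1],(400,400))]))
print(manip.current_time(),manip.current_ft_force(),f0)
E
```

```text
[493.08034654  57.033931    14.        ] [567.08711155  29.42177251   2.        ] 78.99007889128929 -20.460704350197588 [530.08372904  43.22785176]
[520.84698244  46.74265453 175.32180889] [-0.52214476 -0.64914055  0.47259949]
37.115866183589304 [0.90755019 0.26407859 0.07777641]
[515.05440088  43.01466798 172.53672687] [-0.22813215  0.24510676  0.89414007] 37.24873898722422
[[323.0, 294.0], [350.0, 274.0], [359.0, 286.0], [332.0, 307.0]]
[[259.0, 308.0], [267.0, 257.0], [290.0, 261.0], [282.0, 311.0]]
[[390.0, 234.0], [401.0, 224.0], [411.0, 234.0], [400.0, 244.0]]
7.1167 [ 0.48638197 -0.44776767  0.27719835] [-0.17477281  0.43274257 -0.48589355]
```

View pics/v2.png

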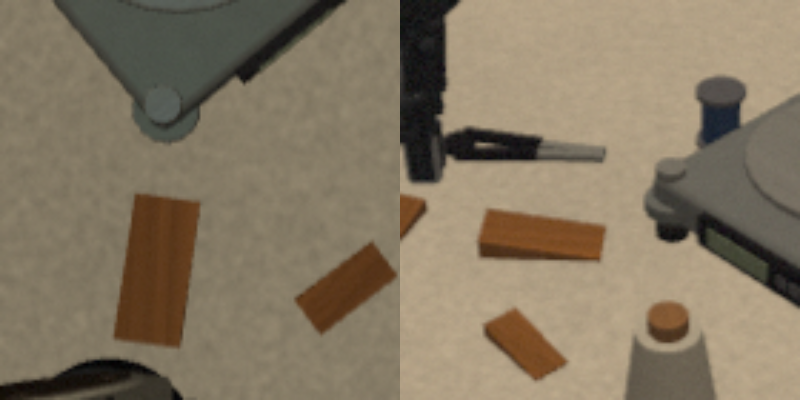

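The side view shows the wedge lying flat, thin end toward the foot at crop (672,235). The top view shows it turned and lined up with the foot: tip middle at (278,259), butt middle at (270,309). Next I push on the butt in line with the foot, stopping short of snug, and check alignment.

```bash
cat >> h.py <<'E'
def wedge_edges(im):   # side lines of the big wedge in the top view -> lateral offset at foot, heading
    c=max((c for c in wedges(im)),key=cv2.contourArea)
    p=c[:,0].astype(float)
    return cv2.minAreaRect(c),c
E
python3 - <<'E'
from h import *
u=U(-6);n=np.array([-u[1],u[0]])
manip.servo_line(P(F-155*u,175),feed=100)
manip.servo_line(P(F-128*u,175),feed=80)
manip.servo_line(P(F-92*u,175),feed=25)
print(manip.current_ee_pos(),np.dot(manip.current_ft_force()[:2],u))
for k in range(4): print(np.round(manip.current_ft_force(),2))
# back off and look
manip.servo_line(P(F-150*u,175),feed=100)
im=imaging.snapshot("top"); im2=imaging.snapshot("side")
c=max(wedges(im),key=cv2.contourArea);b=cv2.boxPoints(cv2.minAreaRect(c))
for p in b: 
    for z in (2,14):
        w=ray("top",p,z)[:2]-F; print(p.round(1),z,"along",round(w@u,1),"lat",round(w@n,1))
print(pix("top",P(F,62)),pix("side",P(F,8)),pix("side",P(F,62)))
h=np.hstack([cv2.resize(im[190:330,220:360,::-1],(400,400)),cv2.resize(im2[190:290,250:350,::-1],(400,400))])
cv2.imwrite("pics/v3.png",h); print(manip.current_time())
E
```

```text
[518.93435163  42.6424316  175.00409585] 0.09705740659483776
[ 0.11  0.12 -0.24]
[ 0.11  0.12 -0.24]
[ 0.11  0.12 -0.24]
[ 0.11  0.12 -0.24]
[261.6 280.4] 2 along -81.4 lat 20.6
[261.6 280.4] 14 along -81.1 lat 19.4
[266.2 229.9] 2 along -1.9 lat 20.7
[266.2 229.9] 14 along -2.7 lat 19.6
[289.5 232. ] 2 along -1.9 lat -16.0
[289.5 232. ] 14 along -2.8 lat -16.6
[284.9 282.5] 2 along -81.6 lat -16.0
[284.9 282.5] 14 along -81.2 lat -16.6
[276.75675189 226.74576426] [313.3620728  250.59737776] [312.77590246 227.34607152]
10.7333
```

View pics/v3.png

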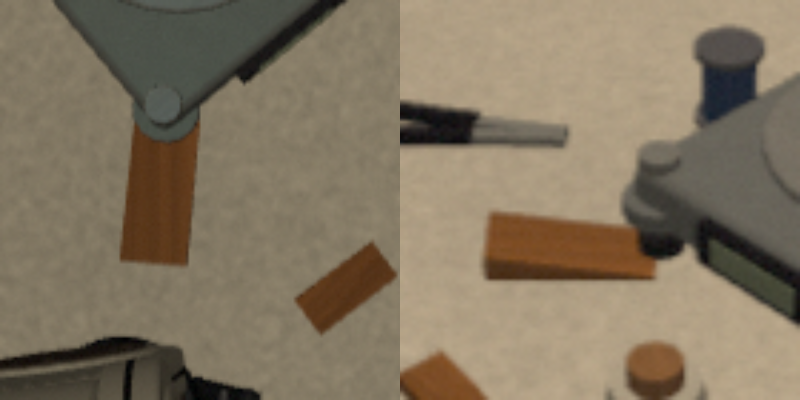

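The wedge is flush at the -6° heading, about 2 mm off laterally, with its butt 81 mm from the foot centre. In the side crop its tip is just reaching the foot at (655,260). Now I do the final push with force feedback.

Run:
```python
from h import *
u=U(-6)
def f(k=8):
    s=[]
    for _ in range(k): manip.wait(.02); s.append(np.array(manip.current_ft_force()))
    return np.mean(s,0)
manip.servo_line(P(F-95*u,175),feed=100); b=f(15)
manip.servo_line(P(F-68*u,175),feed=25); x=-68;hist=[]
while x<-55:
    d=f(); v=-(d-b)[:2]@u; hist.append((round(x,1),round(v,2)))
    if v>1.6: break
    x+=.5; manip.servo_line(P(F+x*u,175),feed=15)
print(b.round(2),hist,manip.current_ee_pos(),manip.current_time())
im=imaging.snapshot("top"); im2=imaging.snapshot("side")
manip.servo_line(P(F+(x-40)*u,175),feed=100)
im3=imaging.snapshot("top");n=np.array([-u[1],u[0]])
b4=cv2.boxPoints(cv2.minAreaRect(max(wedges(im3),key=cv2.contourArea)));b4=b4[np.argsort(-b4[:,1])][:2]
for p in b4: w=ray("top",p,14)[:2]-F; print("butt",w@u,w@n)
cv2.imwrite("pics/v4.png",np.hstack([cv2.resize(im3[190:330,220:360,::-1],(400,400)),cv2.resize(imaging.snapshot("side")[190:290,250:350,::-1],(400,400))]))
```

```text
[-0.11 -0.18  0.19] [(-68, np.float64(-0.1)), (-67.5, np.float64(0.03)), (-67.0, np.float64(0.08)), (-66.5, np.float64(-0.23)), (-66.0, np.float64(-0.17)), (-65.5, np.float64(-0.36)), (-65.0, np.float64(-0.01)), (-64.5, np.float64(-0.16)), (-64.0, np.float64(-0.02)), (-63.5, np.float64(-0.03)), (-63.0, np.float64(-0.22)), (-62.5, np.float64(0.03)), (-62.0, np.float64(0.02)), (-61.5, np.float64(0.03)), (-61.0, np.float64(0.07)), (-60.5, np.float64(-0.07)), (-60.0, np.float64(-0.12)), (-59.5, np.float64(0.1)), (-59.0, np.float64(1.03)), (-58.5, np.float64(2.4))] [552.07446153  39.13135588 174.91084381] 20.3333
butt -111.55901516634492 -92.01308668617428
butt -94.13584574215004 -76.35737602302804
```

View pics/v4.png

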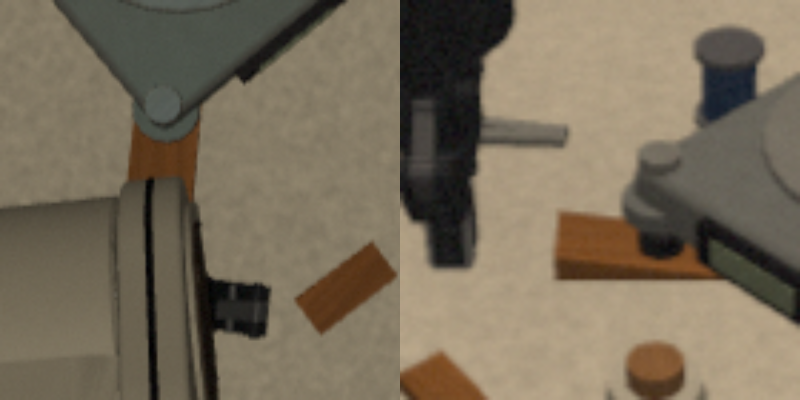

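Contact began at -59 and built to 2.4 N at -58.5, so the wedge is snug. The side view shows it under the foot with the scale level. Now I press on the screw head.

Run:
```python
from h import *
u=U(-6);H=F+1.0*u
def f(k=4):
    s=[]
    for _ in range(k): manip.wait(.02); s.append(manip.current_ft_force()[2])
    return np.mean(s)
p=manip.current_ee_pos(); manip.servo_line(P(p[:2],260),feed=150); grip(0)
manip.servo_line(P(H,260),feed=150); manip.servo_line(P(H,241),feed=60); b=f(12)
z=241;hist=[]
while z>222:
    v=f()-b; hist.append((round(z,2),round(v,1)))
    if v>11.5: break
    z-= .6 if v<1.5 else .3 ; manip.servo_line(P(H,z),feed=20)
print(b,hist); s=[]
for _ in range(9): manip.wait(.1); s.append(round(manip.current_ft_force()[2]-b,1))
print(s,manip.current_ee_pos(),manip.current_time())
im2=imaging.snapshot("side")
manip.servo_line(P(H,255),feed=40); manip.servo_line(P(H,330),feed=150); manip.servo_line(P(H-130*u,330),feed=200)
im=imaging.snapshot("top");im3=imaging.snapshot("side")
n=np.array([-u[1],u[0]])
b4=cv2.boxPoints(cv2.minAreaRect(max(wedges(im),key=cv2.contourArea)));print(b4.round())
cv2.imwrite("pics/v5.png",np.hstack([cv2.resize(i,(400,400)) for i in(im2[170:290,240:360,::-1],im3[170:290,240:360,::-1])]))
print(manip.current_time())
```

```text
0.16571195444939016 [(241, np.float64(-0.1)), (240.4, np.float64(-0.1)), (239.8, np.float64(-0.4)), (239.2, np.float64(0.3)), (238.6, np.float64(-0.1)), (238.0, np.float64(-0.4)), (237.4, np.float64(-0.4)), (236.8, np.float64(-0.1)), (236.2, np.float64(-0.0)), (235.6, np.float64(-0.5)), (235.0, np.float64(4.0)), (234.7, np.float64(6.2)), (234.4, np.float64(7.3)), (234.1, np.float64(9.1)), (233.8, np.float64(10.4)), (233.5, np.float64(11.3)), (233.2, np.float64(12.1))]
[np.float64(12.1), np.float64(13.2), np.float64(13.2), np.float64(13.7), np.float64(11.7), np.float64(12.6), np.float64(12.1), np.float64(13.5), np.float64(12.3)] [611.28958814  32.8988689  235.3312163 ] 29.5583
[[264. 259.]
 [266. 230.]
 [289. 232.]
 [287. 261.]]
31.85
```

View pics/v5.png

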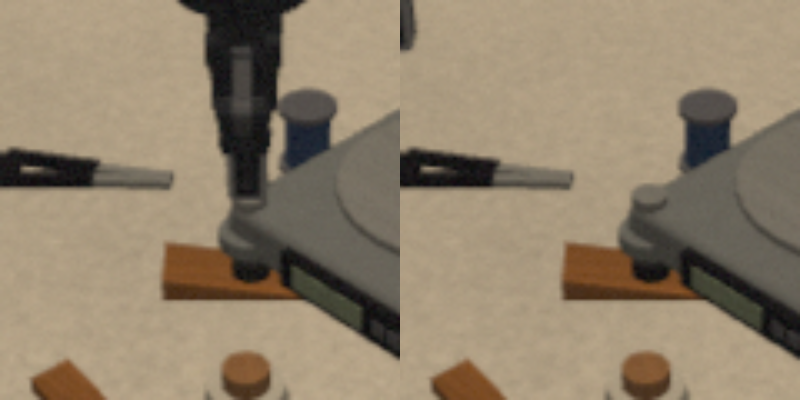

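Both side views match. The fingers pressed the head with about 12–13 N for 0.9 s, and the tool stayed at z = 235.3 mm, so the corner did not sink. After release, the wedge at crop (610,275) is still in place and nothing else has moved.

```bash
python3 -c "
from workcell import manip
print(manip.hand_in())"
```

```text
the job is handed in; nothing more can be done
None
```

The job is handed in: the wedge is snug under the short foot, the corner held without sinking under a 12–13 N press for 0.9 s, and the arm is clear with nothing else moved, at about 32 s of the 72 s allowed.

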